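Change over to the full swab box

TASK

The swab box with the grey lid is used up: first push its lid, which stands open, over so that it drops shut, and then flip the lid of the full box with the blue lid up and right over backward until it rests open by itself. Only push lightly with the fingertips or the outside of the fingers: pinch and lift nothing, leave both boxes standing where they are and leave the other things alone.

Things in the scene. Friction and masses are not known exactly. Their poses are not given: they have to be found in the camera images.
- blue_box: small white open-topped swab box with a blue steel lid, full of wrapped swabs. Box 90 mm deep (x) x 110 mm wide (y) x 80 mm high, walls 4 mm, standing loose on rubber feet, 2.2 kg with its weighted floor. Origin: centre of its underside; x points from the front (tab side, faces the robot) to the hinge side at the back, z up.
- blue_lid (a joint): angle (rad) of the blue lid about the hinge along the box's back top edge: 0 lies shut, 1.57 stands upright, 1.92 rests leaning back on its stop. The lid is a 100 mm deep (it juts 10 mm over the front wall), 114 mm wide, 4 mm thick plate, 0.1 kg, free swinging with slight friction: gravity shuts it below 1.57 and holds it open above. It starts shut.
- blue_tab (a point): middle of the free edge of the blue lid's finger tab: a plate 70 mm wide, 4 mm thick, 30 mm long on the middle of the lid's front edge, slanting forward and up at 60 degrees above level when the lid is shut (free edge then 13 mm before the lid's edge, 27 mm above its underside). A fingertip that leans forward fits below tab and lid edge and can raise the lid from there.
- blue_hinge (a point): middle of the blue lid's hinge axis, at the lid's underside, 45 mm behind the box's centre and 81 mm above its foot. A shut lid rises when its edge is led in an arc about this axis; a level push on it jams it and tips the box. When open, the tab's free edge lies 65 mm behind and 99 mm above this axis, with free space behind it.
- grey_box: small white open-topped swab box with a grey steel lid, empty but for a dark weight plate. Box 90 mm deep (x) x 110 mm wide (y) x 80 mm high, walls 4 mm, standing loose on rubber feet, 2.2 kg with its weighted floor. Origin: centre of its underside; x points from the front (tab side, faces the robot) to the hinge side at the back, z up.
- grey_lid (a joint): angle (rad) of the grey lid about the hinge along the box's back top edge: 0 lies shut, 1.57 stands upright, 1.92 rests leaning back on its stop. The lid is a 100 mm deep (it juts 10 mm over the front wall), 114 mm wide, 4 mm thick plate, 0.1 kg, free swinging with slight friction: gravity shuts it below 1.57 and holds it open above. It starts open, leaning back on its stop (1.92).
- grey_tab (a point): middle of the free edge of the grey lid's finger tab: a plate 70 mm wide, 4 mm thick, 30 mm long on the middle of the lid's front edge, slanting forward and up at 60 degrees above level when the lid is shut (free edge then 13 mm before the lid's edge, 27 mm above its underside). A fingertip that leans forward fits below tab and lid edge and can raise the lid from there.
- grey_hinge (a point): middle of the grey lid's hinge axis, at the lid's underside, 45 mm behind the box's centre and 81 mm above its foot. A shut lid rises when its edge is led in an arc about this axis; a level push on it jams it and tips the box. When open, the tab's free edge lies 65 mm behind and 99 mm above this axis, with free space behind it.
- bluetape: roll of pale blue tape, 62 mm across, 19 mm high, a loose bystander lying on the worktop; origin at the centre of its underside
- nipper: steel nipper, 124x40x13 mm, a loose bystander lying on the worktop; origin at the centre of its underside
- forceps: steel forceps, 131x24x10 mm, a loose bystander lying on the worktop; origin at the centre of its underside
- carton: small card carton with one end torn open, 103x63x53 mm, a loose bystander lying on the worktop; origin at the centre of its underside
- tape: roll of cream tape, 68 mm across, 19 mm high, a loose bystander lying on the worktop; origin at the centre of its underside
- sachet: blue swab sachet, 66x46x9 mm, a loose bystander lying on the worktop; origin at the centre of its underside

How it is judged:
By the outcome, as a careful person would: the job done as asked, in the order asked, and still so for the second after the job is handed in, with the robot touching nothing.
It also fails if it takes over 61 s, if anything falls off the work surface, if the arm or the gripper's body presses on something with over 40 N, if the wrist force passes 120 N, or if a joint passes its speed limit or range.

ROBOT

A 6-joint arm with a two-finger parallel gripper is mounted at the origin on a cart in front of the work surface, level with it; the furniture and walls round the work are solid. World frame = base frame: x ahead of the robot, y to its left, z up, the work surface at z = 0. Lengths are in m, angles in rad, forces in N, time in s.
With the tool pointing down it reaches from about 0.3 to 0.875 m from the base axis. Payload 6.4 kg.
Tool frame: the origin (TCP) lies on the front face of the gripper's body, between the roots of the fingers; the fingertips stand 73 mm ahead of it and the grasp point (between the pads) lies ctrl.pinch_z ahead of it (ctrl.pinch_z is the distance from the TCP to the grasp point, in m); z points along the fingers, x is the direction in which the jaws open and shut, and the axes are right-handed (so a half turn about z gives the same grasp; the last joint's range is limited). The gripper opens to 85 mm and grips with 20 to 120 N. Pads are 22 mm wide; open, the fingers measure 114 mm over their backs; the gripper's body (76 mm by 85 mm) begins 54 mm behind the grasp point. The pads swing forward as they close: fully open they stand 13 mm farther back than shut.
Start: joints at [1.118, 0.181, 1.607, -0, 1.354, -0.206], TCP at [0.14, 0.558, 0.304] pointing down, gripper open.
Joint ranges: [-2.99, 2.99], [-0.89, 2.07], [0.3, 2.58], [-1.14, 4.28], [0, 2.63], [-3.12, 3.12]. Speed limits (rad/s): [2.57, 2.57, 3.01, 3.14, 3.14, 3.14].

INTERFACE

Orientations are given as a unit quaternion [w, x, y, z].
In Python, from bench import ctrl gives the robot as it stands.
- The arm moves only by the tool move_arm, never from a script. Its argument "rows" is text: rows parted by semicolons, each of 7 numbers parted by spaces: the shift along the tool's x, y, z in cm, then the turn, a rotation vector about the tool's x, y, z in degrees, then the opening, from 0 (shut) to 1 (fully open). In form: x y z rx ry rz grip; .... A call has 1 to 20 rows; each row shifts and turns the commanded pose from where the row before left it, along the tool's axes as they then stand; what a row does not reach is not made up. A row lasts 1/10 s, in which the tool goes at most 50 mm and 8.59 degrees, less where a joint would pass 70% of its speed; a pose out of reach is approached as far as the arm can. A call with a gripper value outside its range is refused whole. The fingers move at their own pace and stop on an object; the grip force is fixed at half the most. Time passes only in rows, so rows that do not move let the fingers close. It gives the time, the measured TCP pose, the force and the opening at its end, in the units of the state.
- ctrl.get_obs(): the state, without advancing time (a new reading comes with each control period).
- ctrl.camera(name): name is "scene" or "side" or "wrist"; returns a dict with "color" (400x640x3 uint8, blue, green, red), "fx", "fy", "cx", "cy" (pixels), "rvec" (rotation vector, rad) and "tvec" (3), from world to camera coordinates, as OpenCV has them. Camera axes: x right, y down, z forward; pixel columns grow to the right and rows downward; lengths in m; the calibration is good to about 2 mm. A picture is of the moment at which its call begins. There is no depth.
- ctrl.hand_in(): hands the job in, once; it reports no verdict.
Trained networks look in the newest picture that a camera, given by its name, has taken for a name from the list of things; names that differ only in an ending like _2 or _b are one class to them, and where a whole thing is asked for, a point or a joint stands for the part that bears it (a point fixed in the world has none). Each returns a list of dicts, best first, with "confidence" (0 to 1); they miss things now and then, are a little off and sometimes report something else, mostly with a low value. They report only what shows in the picture. A call takes as long as a camera call.
- ctrl.look_for(camera, query): "bbox" ([left, top, right, bottom] in pixels, round what is visible of it).
- ctrl.trace(camera, query): "region" (400x640 bool, what is visible of it) and "bbox" ([left, top, right, bottom] in pixels, round what is visible of it).
The state is a dict: "time_s": time; "q": joint angles; "dq": joint speeds; "joint_efforts": joint torques, N m; "eef_pos": TCP position; "eef_rot": TCP orientation; "wrist_force": force on the tool from outside, world axes, zero at the start; "torque": the same for the moment, N m; "opening": opening from 0.0 (shut) to 1.0 (fully open).
Only numpy, scipy, OpenCV 4.12 (cv2) and the standard library are available. Lean on these libraries where they do the work, as an engineer would, in place of code of your own. Each camera call takes 0.05 s, during which the arm holds its last target.

## Working session

There is one attempt and no reset: what is moved stays moved. The work goes in short steps, Python scripts to look and compute and a tool call to move; the robot and the scene stay as the last step left them, time stands still between calls to the robot, and variables do not carry over. Pictures are saved under pics/ and viewed, and the job is handed in when it is done.

Besides the shell and the picture viewer there is one more tool, called after "Call:" by a JSON object that holds its "method" and its "body". move_arm: Moves the arm, as the interface text tells. Its arguments: {"type":"object","properties":{"rows":{"type":"string"}},"required":["rows"]}

```bash
ls; mkdir -p pics; python3 - <<'E'
from bench import ctrl
import cv2,numpy as np
for c in ["scene","side","wrist"]:
    d=ctrl.camera(c); cv2.imwrite(f"pics/{c}0.png",d["color"])
    R=cv2.Rodrigues(np.array(d["rvec"]))[0]; print(c,d["fx"],d["cx"],d["cy"],"pos",(-R.T@np.array(d["tvec"])).round(3),R[2].round(3))
    for n in ["blue_box","blue_lid","blue_tab","grey_box","grey_lid","grey_tab","blue_hinge"]:
        print(n,[(np.round(r["bbox"]).tolist(),round(r["confidence"],2)) for r in ctrl.look_for(c,n)[:2]])
o=ctrl.get_obs();print(o,ctrl.pinch_z)
E
```

```text
pics
scene 419.1144714094202 321.2742583688014 199.38125169534504 pos [ 0.082 -0.962  0.57 ] [ 0.413  0.81  -0.416]
blue_box [([274.0, 177.0, 324.0, 215.0], 0.96)]
blue_lid [([273.0, 175.0, 321.0, 194.0], 0.83)]
blue_tab [([276.0, 173.0, 322.0, 196.0], 0.96), ([335.0, 170.0, 372.0, 223.0], 0.74)]
grey_box [([364.0, 207.0, 374.0, 220.0], 0.68), ([306.0, 172.0, 374.0, 258.0], 0.66)]
grey_lid [([334.0, 171.0, 372.0, 222.0], 0.86)]
grey_tab [([334.0, 171.0, 373.0, 220.0], 0.58)]
blue_hinge [([280.0, 175.0, 324.0, 194.0], 0.96), ([305.0, 174.0, 376.0, 261.0], 0.74)]
side 495.3574365760715 315.2558519951011 203.16337149597638 pos [0.093 1.03  1.091] [ 0.303 -0.698 -0.648]
blue_box [([275.0, 223.0, 322.0, 276.0], 0.66), ([375.0, 166.0, 385.0, 172.0], 0.53)]
blue_lid [([274.0, 232.0, 315.0, 257.0], 0.78)]
blue_tab [([275.0, 227.0, 317.0, 254.0], 0.78)]
grey_box [([294.0, 158.0, 323.0, 204.0], 0.71), ([295.0, 159.0, 348.0, 223.0], 0.61)]
grey_lid [([299.0, 156.0, 322.0, 201.0], 0.98), ([297.0, 161.0, 348.0, 223.0], 0.64)]
grey_tab [([295.0, 158.0, 319.0, 199.0], 0.94), ([262.0, 211.0, 280.0, 
[... 257 characters left out ...]
[]
{'time_s': 1.2, 'q': array([ 1.11772943e+00,  1.80790190e-01,  1.60702191e+00,  1.90928556e-05,
        1.35379968e+00, -2.06299508e-01]), 'dq': array([-6.24452019e-05,  9.89454546e-04,  8.55003156e-04, -4.30509095e-04,
       -1.18891671e-03,  3.32122433e-04]), 'joint_efforts': array([-4.95786462e-04, -4.44859564e+01, -3.51676404e+01, -1.21811672e-04,
        9.46013351e-04,  5.51601295e-05]), 'eef_pos': array([0.14043654, 0.55759278, 0.30388337]), 'eef_rot': array([-4.16145337e-06,  7.88756789e-01,  6.14705399e-01, -1.26919126e-05]), 'wrist_force': array([-1.80908634, -0.97666385,  0.64308213]), 'torque': array([0.00494677, 0.06777821, 0.04270534]), 'opening': 0.9990300767256135} 0.0539
```

View pics/scene0.png

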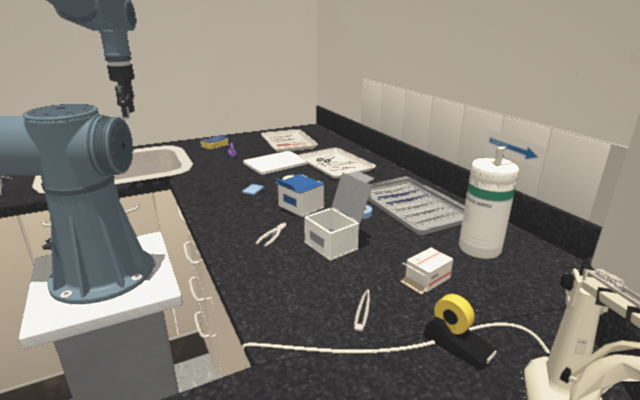

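View pics/side0.png

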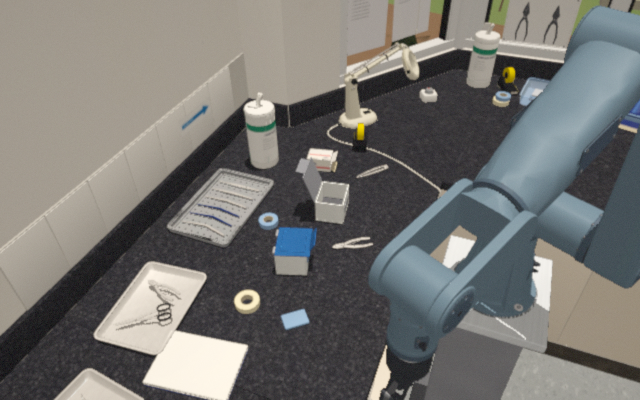

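```bash
python3 - <<'E'
import cv2
a=cv2.imread("pics/scene0.png");cv2.imwrite("pics/sc.png",cv2.resize(a[150:275,240:400],None,fx=5,fy=4.8,interpolation=cv2.INTER_CUBIC))
a=cv2.imread("pics/side0.png");cv2.imwrite("pics/si.png",cv2.resize(a[150:290,240:400],None,fx=4,fy=4,interpolation=cv2.INTER_CUBIC))
E
```

```text
(no output)
```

View pics/sc.png

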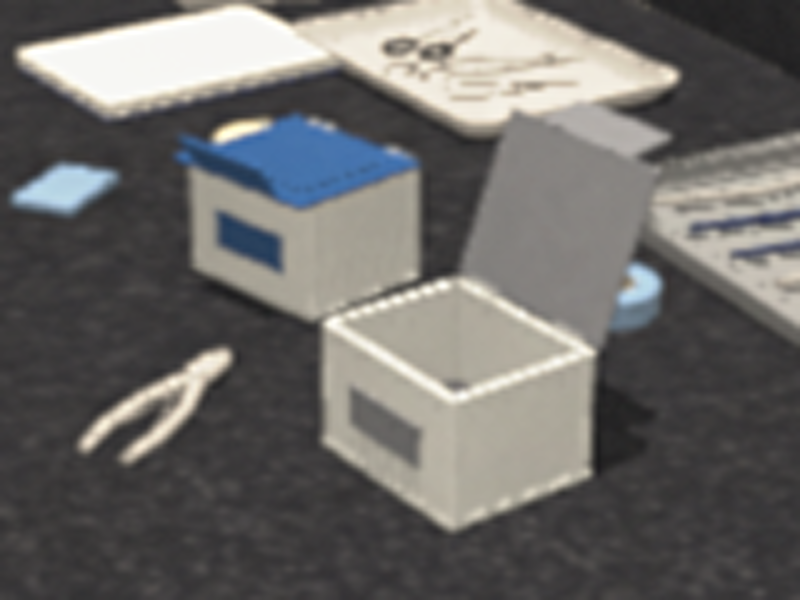

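View pics/si.png

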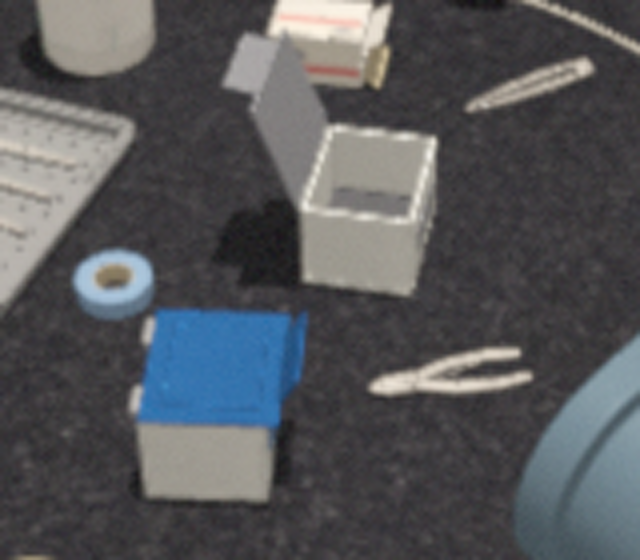

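```bash
cat > fit.py <<'E'
import numpy as np,cv2
from scipy.optimize import least_squares
from bench import ctrl
cal={c:ctrl.camera(c) for c in ["scene","side"]}
def proj(c,P):
    d=cal[c];K=np.array([[d["fx"],0,d["cx"]],[0,d["fy"],d["cy"]],[0,0,1.]])
    return cv2.projectPoints(np.array(P,float).reshape(-1,1,3),np.array(d["rvec"]),np.array(d["tvec"]),K,None)[0].reshape(-1,2)
sc=lambda u,v:(240+u/5-.5,150+v/4.8-.5)
si=lambda u,v:(240+u/4-.5,150+v/4-.5)
F,B,L,Rr=-.045,.045,.055,-.055
grey=[("scene",(F,L,.08),sc(325,322)),("scene",(F,Rr,.08),sc(455,400)),("scene",(B,Rr,.08),sc(592,352)),("scene",(F,L,0),sc(325,443)),("scene",(F,Rr,0),sc(453,528)),("scene",(B,Rr,0),sc(590,472)),
("side",(B,L,.08),si(302,207)),("side",(F,L,.08),si(415,217)),("side",(F,Rr,.08),si(437,135)),("side",(B,Rr,.08),si(330,128)),("side",(B,L,0),si(303,283)),("side",(F,L,0),si(413,293))]
blue=[("scene",(F,Rr,0),sc(313,320)),("scene",(F,L,0),sc(195,270)),("scene",(B,Rr,0),sc(420,278)),("scene",(B,-.057,.083),sc(420,163)),("scene",(-.055,-.057,.083),sc(300,208)),
("side",(B,L,0),si(147,497)),("side",(F,L,0),si(270,500)),("side",(B,-.057,.085),si(155,312)),("side",(-.055,-.057,.085),si(285,313)),("side",(-.055,.057,.085),si(275,425)),("side",(B,.057,.085),si(138,422))]
def W(p,P):
    c,s=np.cos(p[2]),np.sin(p[2]);return (p[0]+c*P[0]-s*P[1],p[1]+s*P[0]+c*P[1],P[2])
for n,o in (("grey",grey),("blue",blue)):
    f=lambda p:np.concatenate([proj(c,[W(p,P)])[0]-uv for c,P,uv in o])
    r=least_squares(f,[.6,0,0],loss="soft_l1"); print(n,r.x.round(4),np.degrees(r.x[2]).round(1),"\n",f(r.x).reshape(-1,2).round(1).tolist())
    for nm,P in (("tabopen",(.11,0,.18)),("tabshut",(-.068,0,.108)),("hinge",(.045,0,.081))):print(nm,np.round(W(r.x,P),3))
E
python3 fit.py
```

```text
grey [ 0.5358 -0.1284  0.1835] 10.5 
 [[-0.6, -0.4], [0.1, -0.1], [0.7, -0.6], [-0.1, 1.2], [0.0, 1.6], [-0.2, 1.7], [-0.1, 0.2], [-0.3, 1.0], [-0.3, 0.1], [-0.4, -1.0], [0.2, -0.1], [-0.1, 0.8]]
tabopen [ 0.644 -0.108  0.18 ]
tabshut [ 0.469 -0.141  0.108]
hinge [ 0.58  -0.12   0.081]
blue [0.5644 0.1253 0.3362] 19.3 
 [[0.2, 0.8], [-0.4, 0.2], [-0.4, 0.2], [0.2, -0.2], [0.4, -0.1], [-0.4, 0.7], [-0.4, 0.8], [-0.3, -0.6], [0.8, -0.2], [0.9, -0.2], [-0.5, -0.2]]
tabopen [0.668 0.162 0.18 ]
tabshut [0.5   0.103 0.108]
hinge [0.607 0.14  0.081]
```

Call:
{"method": "move_arm", "body": {"rows": "0 0 0 0 0 -6.15 0;0 0 0 0 0 -6.15 0;0 0 0 0 0 -6.15 0;0 0 0 0 0 -6.15 0;-2 1 0 0 0 0 0;-3 1.6 0 0 0 0 0;-3.5 1.9 0 0 0 0 0;-3.5 1.9 0 0 0 0 0;-3.5 1.9 0 0 0 0 0;-3.5 1.9 0 0 0 0 0;-3.5 1.9 0 0 0 0 0;-3.5 1.9 0 0 0 0 0;-3.5 1.9 0 0 0 0 0;-3.5 1.9 0 0 0 0 0;-3.5 1.9 0 0 0 0 0;-3.5 1.9 0 0 0 0 0;-3.5 1.9 0 0 0 0 0;-3.5 1.9 0 0 0 0 0;-3.5 1.9 0 0 0 0 0;-3.5 1.9 0 0 0 0 0"}}

```text
time_s: 3.3
eef_pos: [0.5265, 0.0781, 0.304]
eef_rot: [0.0, 0.64, 0.769, 0.0]
wrist_force: [-0.0, 0.3, 0.2]
opening: 0.0
```

Call:
{"method": "move_arm", "body": {"rows": "-2.9 1.6 0 0 0 0 0;-2.9 1.6 0 0 0 0 0;-2.9 1.6 0 0 0 0 0;-2.9 1.6 0 0 0 0 0;-2.9 1.6 0 0 0 0 0;-2.9 1.6 0 0 0 0 0;-2.5 1.4 0 0 0 0 0;0 0 0 0 0 0 0;0 0 0 0 0 0 0"}}

```text
time_s: 4.2
eef_pos: [0.6698, -0.0964, 0.3032]
eef_rot: [-0.001, 0.64, 0.768, -0.0]
wrist_force: [-0.2, -0.3, 0.3]
opening: -0.004
```

```bash
cat > v.py <<'E'
import sys,cv2
from bench import ctrl
n=sys.argv[1]
out=[]
for c,(y0,y1,x0,x1) in (("scene",(110,270,250,410)),("side",(110,290,230,410))):
    a=ctrl.camera(c)["color"]
    if len(sys.argv)>2: pass
    out.append(cv2.resize(a[y0:y1,x0:x1],(400,400),interpolation=cv2.INTER_CUBIC))
cv2.imwrite(f"pics/{n}.png",cv2.hconcat(out))
o=ctrl.get_obs()
print(o["time_s"],o["q"].round(3),o["eef_pos"].round(4),o["eef_rot"].round(3),o["wrist_force"].round(1))
E
python3 v.py a1
```

```text
4.3 [-0.317  0.403  1.328  0.     1.411 -2.071] [ 0.6695 -0.0953  0.3037] [-0.     0.639  0.769 -0.   ] [ 0.6 -0.1  0. ]
```

View pics/a1.png

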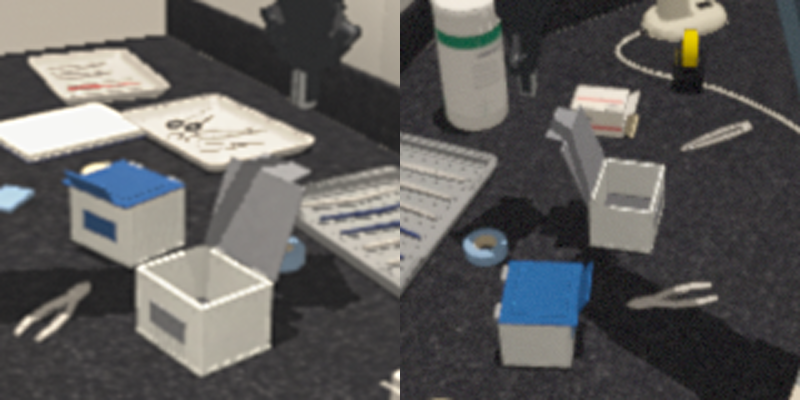

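Call:
{"method": "move_arm", "body": {"rows": "0 0 2 0 0 0 0;0 0 3 0 0 0 0;0 0 2 0 0 0 0;0 0 0.5 0 0 0 0;0 -1 0 0 0 0 0;0 -0.6 0 0 0 0 0;0 -0.6 0 0 0 0 0;0 -0.6 0 0 0 0 0;0 -0.6 0 0 0 0 0;0 -0.6 0 0 0 0 0;0 -0.6 0 0 0 0 0;0 -0.6 0 0 0 0 0;0 -0.6 0 0 0 0 0;0 -0.6 0 0 0 0 0;0 -0.6 0 0 0 0 0;0 -0.4 0 0 0 0 0;0 0 0 0 0 0 0"}}

```text
time_s: 6.0
eef_pos: [0.5967, -0.1097, 0.2288]
eef_rot: [-0.0, 0.64, 0.769, -0.0]
wrist_force: [-0.7, -0.1, -0.7]
opening: 0.0
```

```bash
python3 v.py a2
```

```text
6.1 [-0.377  0.325  1.589  0.     1.228 -2.13 ] [ 0.5972 -0.1096  0.229 ] [0.    0.64  0.769 0.   ] [ 0.1  0.3 -0.3]
```

View pics/a2.png

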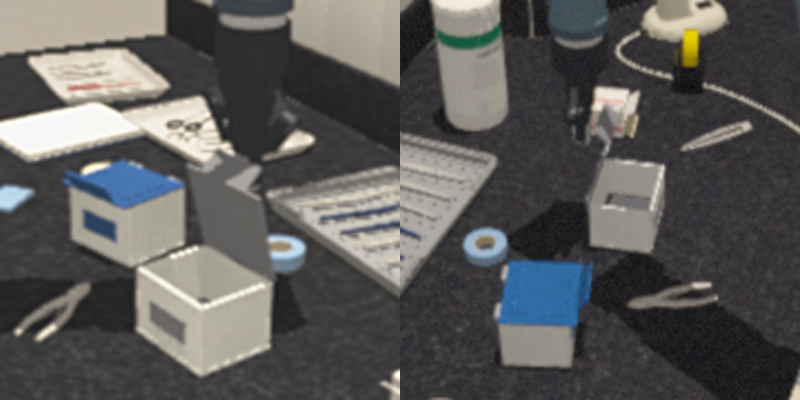

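Call:
{"method": "move_arm", "body": {"rows": "0 -0.4 0 0 0 0 0;0 -0.5 0 0 0 0 0;0 -0.5 0 0 0 0 0;0 -0.5 0 0 0 0 0;0 -0.4 0 0 0 0 0;0 0 0 0 0 0 0;0 0 0 0 0 0 0;0 0 0 0 0 0 0;0 0 0 0 0 0 0"}}

```text
time_s: 7.0
eef_pos: [0.5747, -0.1138, 0.2289]
eef_rot: [0.0, 0.64, 0.769, 0.0]
wrist_force: [1.3, -0.2, -0.1]
opening: -0.002
```

```bash
python3 v.py a3
```

```text
7.1 [-0.398  0.28   1.646  0.     1.215 -2.151] [ 0.5747 -0.1137  0.2289] [0.    0.64  0.769 0.   ] [ 0.2  0.4 -0.4]
```

View pics/a3.png

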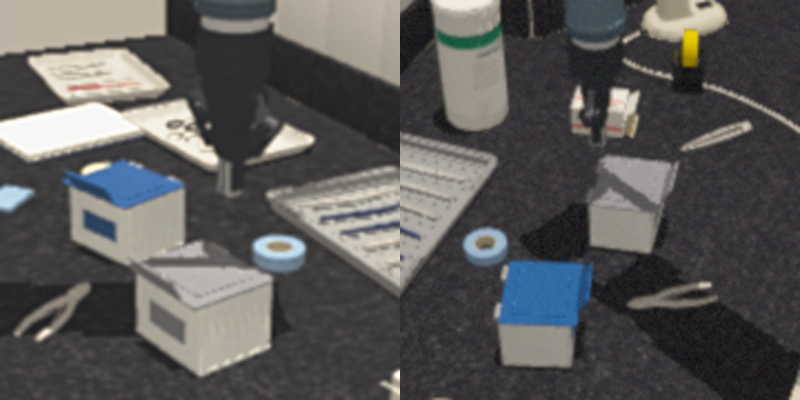

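Call:
{"method": "move_arm", "body": {"rows": "0 0 -2 0 0 0 0;0 0 -4 0 0 0 0;0 0 -4 0 0 0 0;0 0 0 0 0 -4.4 0;0 0 0 0 0 -4.4 0;3 -1.4 0 0 0 0 0;3 -1.4 0 0 0 0 0;3 -1.4 0 0 0 0 0;3 -1.4 0 0 0 0 0;3 -1.4 0 0 0 0 0;3 -1.4 0 0 0 0 0;3 -1.4 0 0 0 0 0;2 -0.7 0 0 0 0 0;0 0 0 -5 0 0 0;0 0 0 -5 0 0 0;0 0 0 -5 0 0 0;0 0 0 -5 0 0 0;0 0 0 0 0 0 0;0 0 0 0 0 0 0"}}

```text
time_s: 9.0
eef_pos: [0.3994, 0.0685, 0.3292]
eef_rot: [0.1, 0.57, 0.803, 0.141]
wrist_force: [-0.6, -0.1, 0.9]
opening: 0.003
```

```bash
python3 v.py a4; cat > kin.py <<'E'
import numpy as np
from bench import ctrl
o=ctrl.get_obs();q=o["q"];p=o["eef_pos"];w,x,y,z=o["eef_rot"]
D=[(.1808,1.607,1.3538,.5750,.3039),(.403,1.328,1.411,.6762,.3037),(.325,1.589,1.228,.6072,.2290),(.280,1.646,1.215,.5859,.2289),(q[1],q[2],q[4],np.hypot(*p[:2]),p[2])]
A=[];b=[]
for a,c,e,r,zz in D:
    s=a+c;t=s+e
    A.append([1,0,np.sin(a),np.sin(s),np.cos(s),np.sin(t)]);b.append(r)
    A.append([0,1,np.cos(a),np.cos(s),-np.sin(s),np.cos(t)]);b.append(zz)
r=np.linalg.lstsq(np.array(A),np.array(b),rcond=None);print("off,h,L1,L2,L2perp,T",r[0].round(3),r[2:],np.abs(np.array(A)@r[0]-b).max())
print("zaxis",2*(x*z+w*y),2*(y*z-w*x),1-2*(x*x+y*y))
E
python3 kin.py
```

```text
9.1 [-0.246 -0.476  2.158  0.204  1.173 -2.205] [0.3999 0.0686 0.3293] [0.1   0.57  0.803 0.141] [-0.   0.7 -0.2]
off,h,L1,L2,L2perp,T [0.01  0.385 0.432 0.517 0.079 0.318] (np.int32(6), array([4.42676425, 3.17441777, 0.53102107, 0.15389131, 0.13759142,
       0.04725226])) 0.0007699836687316552
zaxis 0.32193542775466155 0.11221293273667216 -0.9400882076077
```

View pics/a4.png

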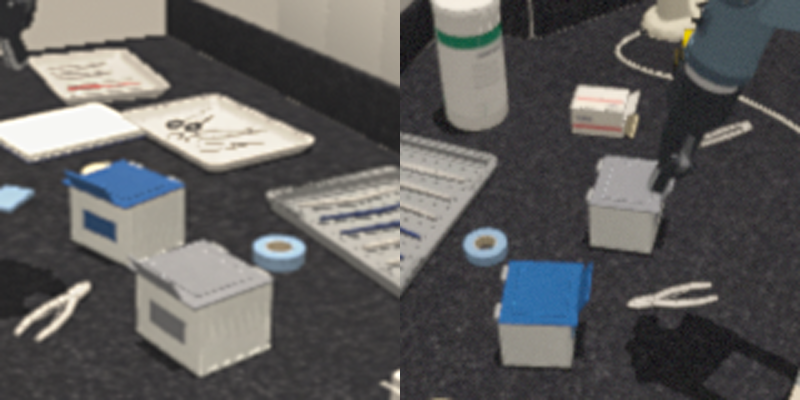

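Call:
{"method": "move_arm", "body": {"rows": "0 -0.27 3.1 0 0 0 0;0 -0.27 3.1 0 0 0 0;0 -0.27 3.1 0 0 0 0;0 -0.27 3.1 0 0 0 0;0 -0.27 3.1 0 0 0 0;0 0 0 -4 0 0 0;0 0 0 -4 0 0 0;0 0 0 -4 0 0 0;0 0 0 -4 0 0 0;0 0 0 -4 0 0 0;0 0 0 0 0 0 0;0 0 0 0 0 0 0"}}

```text
time_s: 10.3
eef_pos: [0.4379, 0.082, 0.1785]
eef_rot: [0.197, 0.544, 0.767, 0.278]
wrist_force: [0.4, 0.6, 0.7]
opening: 0.002
```

```bash
python3 v.py a5; python3 kin.py; cat > bx.py <<'E'
import numpy as np
from bench import ctrl
o=ctrl.get_obs();p=o["eef_pos"];w,x,y,z=o["eef_rot"]
za=np.array([2*(x*z+w*y),2*(y*z-w*x),1-2*(x*x+y*y)])
c,s=np.cos(.3362),np.sin(.3362)
R=np.array([[c,s,0],[-s,c,0],[0,0,1]]);O=np.array([.5644,.1253,0])
print("TCP box",(R@(p-O)).round(4),"tip",(R@(p+.073*za-O)).round(4),"zax",(R@za).round(3),"F",o["wrist_force"].round(1),"lean",np.degrees(np.arccos(-za[2])).round(1))
E
python3 bx.py
```

```text
10.4 [-0.315 -0.229  2.43   0.885  0.527 -2.912] [0.4383 0.082  0.179 ] [0.198 0.544 0.767 0.278] [-0.5 -0.1 -0.4]
off,h,L1,L2,L2perp,T [0.055 0.507 0.442 0.475 0.109 0.431] (np.int32(6), array([4.40317903, 3.17986802, 0.63916882, 0.27649516, 0.10406018,
       0.06810966])) 0.005034982352650985
zaxis 0.6059029683582465 0.211974003808968 -0.7667780739196057
TCP box [-0.1333  0.0007  0.179 ] tip [-0.0865  0.0008  0.123 ] zax [ 0.642  0.    -0.767] F [-0.5 -0.1 -0.4] lean 39.9
```

View pics/a5.png

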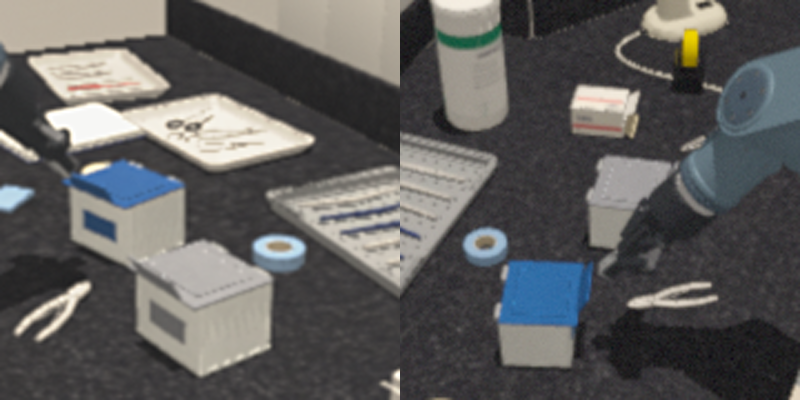

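Call:
{"method": "move_arm", "body": {"rows": "0 0 0 0 0 8.5 0;0 0 0 0 0 8.5 0;0 0 0 0 0 8.5 0;0 0 0 0 0 8.5 0;0 0 0 0 0 8.5 0;0 0 0 0 0 8.5 0;0 0 0 0 0 8.5 0;0 0 0 0 0 8.5 0;0 0 0 0 0 8.5 0;0 0 0 0 0 8.5 0;0 0 0 0 0 8.5 0;0 0 0 0 0 8.5 0;0 0 0 0 0 8.5 0;0 0 0 0 0 8.5 0;0 0 0 0 0 8.5 0;0 0 0 0 0 8.5 0;0 0 0 0 0 8.5 0;0 0 0 0 0 8.5 0;0 0 0 0 0 8.5 0;0 0 0 0 0 8.5 0"}}

```text
time_s: 12.4
eef_pos: [0.4382, 0.0821, 0.1791]
eef_rot: [-0.261, 0.81, -0.477, 0.221]
wrist_force: [-0.0, 0.2, 0.5]
opening: -0.001
```

Call:
{"method": "move_arm", "body": {"rows": "0 0 0 0 0 5 0;0 0 0 0 0 5 0;0 1.4 1.6 0 0 0 0;0 1.3 1.6 0 0 0 0;0 1.3 1.6 0 0 0 0;0 0 0 0 0 0 0;0 0 0 0 0 0 0"}}

```text
time_s: 13.1
eef_pos: [0.4381, 0.0824, 0.1162]
eef_rot: [-0.279, 0.766, -0.544, 0.197]
wrist_force: [-0.2, 0.1, 0.3]
opening: -0.0
```

```bash
python3 v.py a6;  python3 bx.py; python3 - <<'E'
import cv2
from bench import ctrl
cv2.imwrite("pics/w6.png",ctrl.camera("wrist")["color"])
a=ctrl.camera("side")["color"];cv2.imwrite("pics/s6.png",cv2.resize(a[190:290,250:380],None,fx=6,fy=6,interpolation=cv2.INTER_CUBIC))
E
```

```text
13.2 [-0.315 -0.012  2.443  1.294  0.417 -0.228] [0.4387 0.0821 0.1173] [-0.279  0.766 -0.543  0.199] [0.1 0.4 0.3]
TCP box [-0.1329  0.0007  0.1173] tip [-0.0859  0.0006  0.0614] zax [ 0.644 -0.    -0.765] F [0.1 0.4 0.3] lean 40.1
```

View pics/s6.png

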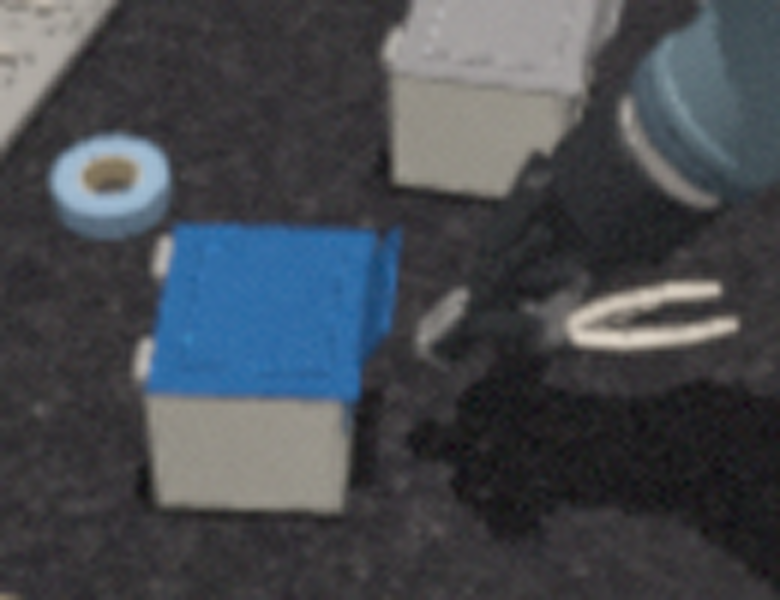

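View pics/w6.png

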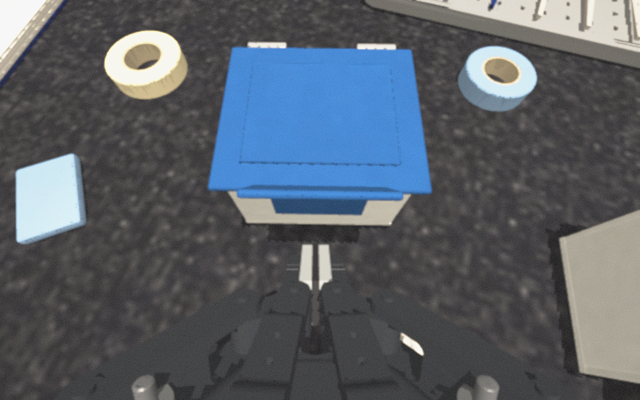

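View pics/a6.png

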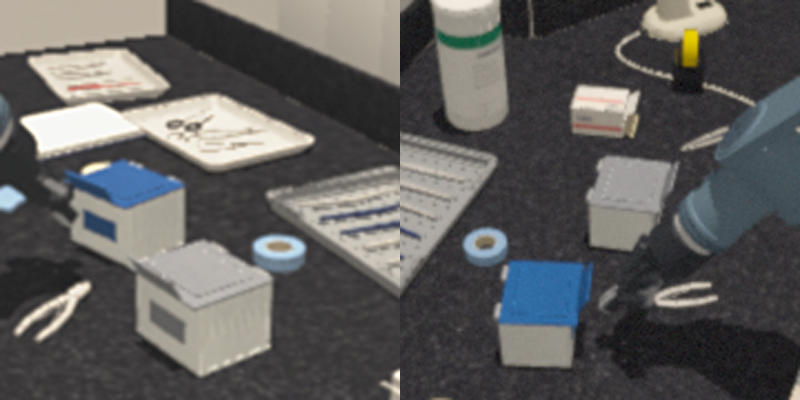

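Call:
{"method": "move_arm", "body": {"rows": "0 -0.5 0.45 0 0 0 0;0 -0.5 0.45 0 0 0 0;0 -0.5 0.45 0 0 0 0;0 -0.5 0.45 0 0 0 0;0 0 0 0 0 0 0;0 0 0 0 0 0 0"}}

```text
time_s: 13.9
eef_pos: [0.4632, 0.0912, 0.115]
eef_rot: [-0.279, 0.766, -0.544, 0.198]
wrist_force: [0.1, 0.6, -0.3]
opening: -0.004
```

```bash
python3 v.py a7;  python3 bx.py; python3 - <<'E'
import cv2
from bench import ctrl
a=ctrl.camera("side")["color"];a=cv2.resize(a[210:280,260:350],(400,320),interpolation=cv2.INTER_CUBIC)
b=ctrl.camera("scene")["color"];b=cv2.resize(b[160:230,250:340],(400,320),interpolation=cv2.INTER_CUBIC)
cv2.imwrite("pics/s7.png",cv2.hconcat([a,b]))
E
```

```text
14.0 [-0.259  0.057  2.38   1.321  0.381 -0.21 ] [0.4629 0.0911 0.1149] [-0.279  0.766 -0.544  0.198] [ 0.5 -0.   0.5]
TCP box [-0.1071  0.0012  0.1149] tip [-0.0602  0.0012  0.059 ] zax [ 0.642  0.    -0.766] F [ 0.5 -0.   0.5] lean 40.0
```

View pics/s7.png

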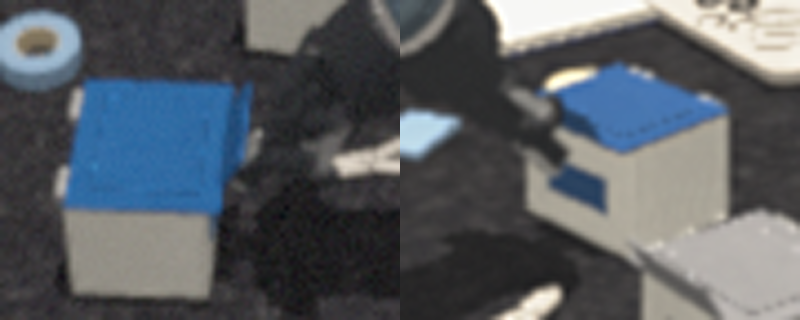

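Call:
{"method": "move_arm", "body": {"rows": "0 -0.23 0.19 0 0 0 0;0 -0.5 -0.5 0 0 0 0;0 -0.5 -0.5 0 0 0 0;0 -0.6 -0.55 0 0 0 0;0 -0.6 -0.55 0 0 0 0;0 -0.7 -0.45 0 0 0 0;0 -0.7 -0.45 0 0 0 0;0 0 0 0 0 0 0"}}

```text
time_s: 14.9
eef_pos: [0.4746, 0.0946, 0.1624]
eef_rot: [-0.279, 0.766, -0.544, 0.199]
wrist_force: [0.3, -0.8, -0.5]
opening: -0.001
```

```bash
cat > s.py <<'E'
import cv2,sys
from bench import ctrl
a=ctrl.camera("side")["color"];a=cv2.resize(a[180:280,240:350],(440,400),interpolation=cv2.INTER_CUBIC)
b=ctrl.camera("scene")["color"];b=cv2.resize(b[140:230,245:345],(360,400),interpolation=cv2.INTER_CUBIC)
cv2.imwrite(f"pics/{sys.argv[1]}.png",cv2.hconcat([a,b]))
o=ctrl.get_obs();print(o["time_s"],o["q"].round(2))
E
python3 s.py s8; python3 bx.py
```

```text
15.0 [-0.24 -0.07  2.35  0.99  0.43  0.16]
TCP box [-0.0956  0.001   0.1613] tip [-0.0487  0.001   0.1054] zax [ 0.643 -0.    -0.766] F [-0.9  0.3 -0.4] lean 40.0
```

View pics/s8.png

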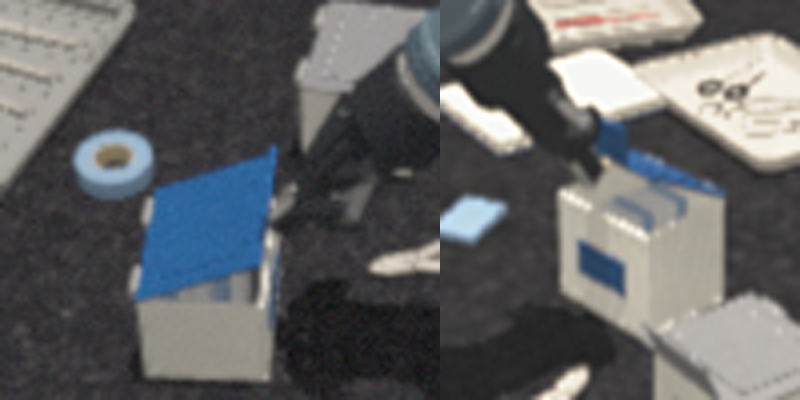

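Call:
{"method": "move_arm", "body": {"rows": "0 -0.8 -0.36 0 0 0 0;0 -0.8 -0.36 0 0 0 0;0 -0.87 -0.18 0 0 0 0;0 -0.87 -0.18 0 0 0 0;0 -0.95 -0.05 0 0 0 0;0 -0.95 -0.05 0 0 0 0;0 0 0 0 0 0 0"}}

```text
time_s: 15.7
eef_pos: [0.5053, 0.1055, 0.2045]
eef_rot: [-0.279, 0.766, -0.544, 0.198]
wrist_force: [-0.7, -0.5, 0.6]
opening: -0.001
```

```bash
python3 s.py s9; python3 bx.py
```

```text
15.8 [-0.19 -0.09  2.25  0.78  0.48  0.44]
TCP box [-0.0634  0.0012  0.2034] tip [-0.0165  0.0012  0.1474] zax [ 0.642  0.001 -0.767] F [-0.6  0.1 -0.3] lean 40.0
```

View pics/s9.png

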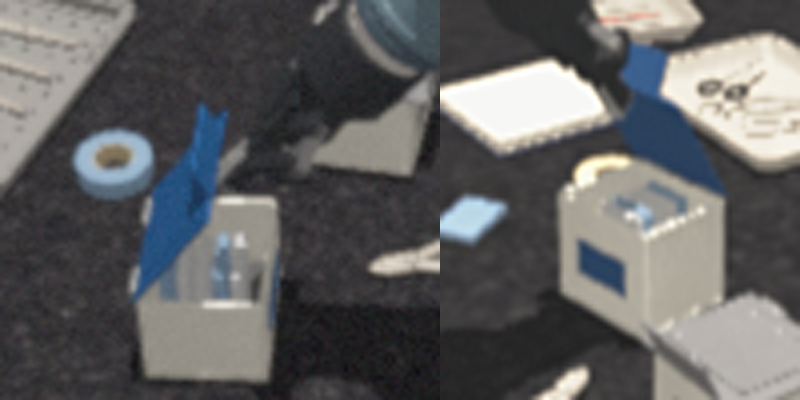

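Call:
{"method": "move_arm", "body": {"rows": "0 -0.9 0.17 0 0 0 0;0 -0.9 0.17 0 0 0 0;0 -0.85 0.31 0 0 0 0;0 -0.85 0.31 0 0 0 0;0 -0.48 0.3 0 0 0 0;0 -0.48 0.3 0 0 0 0;0 -0.48 0.32 0 0 0 0;0 -0.4 0.35 0 0 0 0;0 -0.4 0.35 0 0 0 0;0 -0.4 0.35 0 0 0 0;0 0 0 0 0 0 0"}}

```text
time_s: 16.9
eef_pos: [0.5674, 0.1273, 0.2212]
eef_rot: [-0.279, 0.766, -0.544, 0.198]
wrist_force: [-0.8, -0.1, 0.3]
opening: -0.001
```

```bash
python3 s.py s10; python3 bx.py
```

```text
17.0 [-0.1   0.03  2.09  0.66  0.46  0.61]
TCP box [0.0028 0.0011 0.2209] tip [0.0497 0.0011 0.1649] zax [ 0.642  0.    -0.766] F [-0.2  0.3 -0.6] lean 40.0
```

View pics/s10.png

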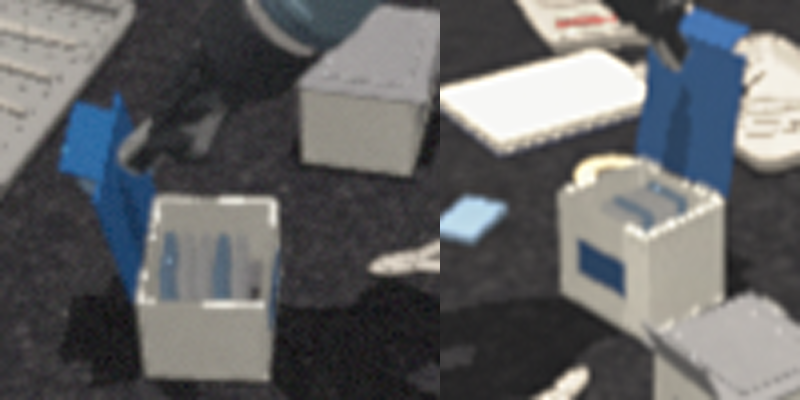

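Call:
{"method": "move_arm", "body": {"rows": "0 -0.4 0.35 0 0 0 0;0 -0.3 0.25 0 0 0 0;0 0 0 0 0 0 0;0 1 -0.8 0 0 0 0;0 1.5 -1.5 0 0 0 0;0 1.5 -2 0 0 0 0;0 1.5 -2 0 0 0 0;0 1.5 -2 0 0 0 0;0 0 -2 0 0 0 0;0 0 -2 0 0 0 0;0 0 0 0 0 0 0;0 0 0 0 0 0 0"}}

```text
time_s: 18.2
eef_pos: [0.4506, 0.0862, 0.2707]
eef_rot: [-0.279, 0.766, -0.544, 0.199]
wrist_force: [-0.3, -0.1, 0.6]
opening: -0.001
```

```bash
python3 s.py s11; python3 bx.py; python3 v.py a11; python3 fit.py | grep -v "^ "; python3 - <<'E'
import cv2
from bench import ctrl
ctrl.camera("side");ctrl.camera("scene")
for c in ["scene","side"]:
  for n in ["blue_box","grey_box","nipper","bluetape","carton","forceps"]:
    print(c,n,[(r["bbox"],round(r["confidence"],2)) for r in ctrl.look_for(c,n)[:1]])
E
```

```text
18.3 [-0.29 -0.41  2.33  0.61  0.72  0.59]
TCP box [-0.1205  0.0011  0.2695] tip [-0.0736  0.0011  0.2136] zax [ 0.642  0.    -0.767] F [-0.4 -0.1 -0.3] lean 40.0
18.4 [-0.286 -0.41   2.331  0.605  0.719  0.588] [0.4502 0.0867 0.2693] [-0.279  0.766 -0.544  0.197] [ 0.3 -0.4  0.1]
grey [ 0.5358 -0.1284  0.1835] 10.5 
tabopen [ 0.644 -0.108  0.18 ]
tabshut [ 0.469 -0.141  0.108]
hinge [ 0.58  -0.12   0.081]
blue [0.5644 0.1253 0.3362] 19.3 
tabopen [0.668 0.162 0.18 ]
tabshut [0.5   0.103 0.108]
hinge [0.607 0.14  0.081]
scene blue_box [([275.5, 143.2, 332.0, 216.0], 0.76)]
scene grey_box [([299.5, 207.0, 361.6, 260.6], 0.92)]
scene nipper [([257.9, 223.4, 287.0, 247.3], 0.74)]
scene bluetape [([353.4, 205.2, 373.5, 219.7], 0.66)]
scene carton [([401.7, 246.8, 453.7, 293.9], 0.82)]
scene forceps [([355.1, 298.2, 373.9, 329.9], 0.81)]
side blue_box [([252.9, 205.5, 310.5, 276.5], 0.65)]
side grey_box [([314.1, 177.6, 351.9, 221.8], 0.81)]
side nipper [([333.6, 239.0, 362.4, 249.9], 0.6)]
side bluetape [([270.5, 213.2, 275.7, 224.2], 0.42)]
side carton [([307.9, 149.9, 337.0, 173.2], 0.66)]
side forceps []
```

View pics/s11.png

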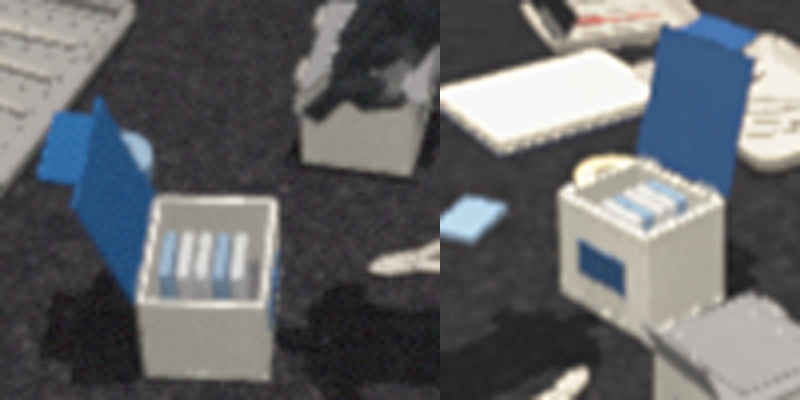

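View pics/a11.png

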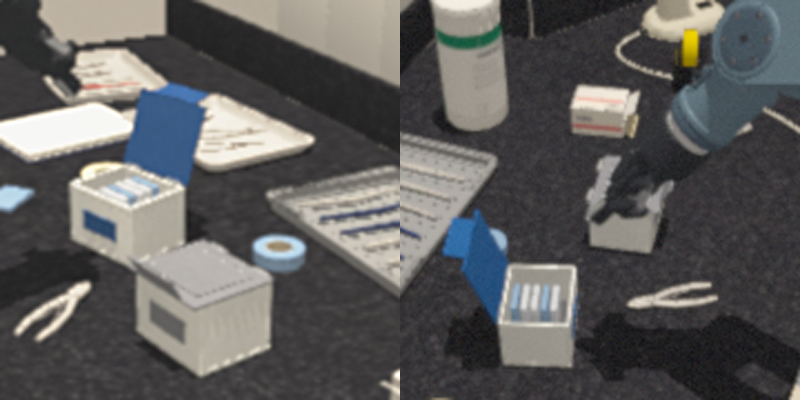

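```bash
python3 -c "
from bench import ctrl
print(ctrl.hand_in())"
```

```text
the job is handed in; nothing more can be done
None
```

The job is done as asked and handed in at about 18.5 s of the 61 s allowed. I first pushed the open grey lid from behind with the closed fingertips, and it dropped shut. I then put a forward-leaning fingertip under the blue lid's edge, led it up in an arc past upright, and it fell back onto its stop.

- **Lids:** The last scene and side pictures show the grey lid flat and the blue lid leaning back open, with the gripper clear of everything.
- **Force:** Each wrist force reading stayed around 1–2 N, which is about the sensor noise.
- **Boxes:** The box corners sit at the same places in the pictures as before, judged by eye. I did not measure the box positions again: the last run of the fit script reused the old pixel values, so it checks nothing.
- **Other things:** I saw no shift in the nipper, blue tape, carton or sachet. In the last look-up, the side camera did not find the forceps, probably because the arm hid them. The scene camera still found them in the same place. The cream tape I only glimpsed behind the blue box.

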